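# Park the index plunger and run out the weight shuttle

## Robot

A 7-joint arm with a two-finger parallel gripper is mounted at the origin on the work surface. World frame = base frame: x ahead of the robot, y to its left, z up, the work surface at z = 0. Lengths are in m, angles in rad, forces in N, time in s.
With the tool pointing down it reaches from about 0.4 to 0.875 m from the base axis. Payload 4.4 kg.
Tool frame: the origin (TCP) lies on the mounting face of the last link; the fingertips stand 173 mm ahead of it and the grasp point (between the pads) lies 155 mm ahead of it; z points along the fingers, y is the direction in which the jaws open and shut (so a half turn about z gives the same grasp; the last joint's range is limited). The gripper opens to 85 mm and grips with 20 to 120 N. Pads are 22 mm wide; open, the fingers measure 114 mm over their backs; the gripper's body (76 mm by 85 mm) begins 54 mm behind the grasp point. The pads swing forward as they close: fully open they stand 13 mm farther back than shut.
Start: joints at [1.209, 0.628, 0.038, 1.517, -0.027, 0.996, -0.02], TCP at [0.189, -0.622, 0.405] pointing down, gripper open.
Joint ranges: [-3.06, 3.06], [-0.37, 2.12], [-1.25, 1.32], [0.18, 2.47], [-1.1, 4.24], [0.23, 1.98], [-2.94, 2.94]. Speed limits (rad/s): [2.57, 2.57, 3.14, 3.14, 3.14, 3.14, 3.14].

## Interface

Orientations are given as a unit quaternion [x, y, z, w].
In Python, from bench import status, cams, manip gives the robot as it stands.
- The arm moves only by the shell command python3 -m pendant 'ROWS' [FORCE]. ROWS is JSON, a list of rows, each a list of 7 numbers: the shift along the tool's x, y, z in mm, then the turn, a rotation vector about the tool's x, y, z in degrees, then the closure, from 0 (fully open) to 1 (shut). A call has 1 to 12 rows; each row shifts and turns the commanded pose from where the row before left it, along the tool's axes as they then stand; what a row does not reach is not made up. A row lasts 1/8 s, in which the tool goes at most 62.5 mm and 10.7 degrees, less where a joint would pass 70% of its speed; a pose out of reach is approached as far as the arm can. A call with a gripper value outside its range is refused whole. The fingers move at their own pace and stop on an object; FORCE is the grip in N (left out, the last holds). Time passes only in rows, so rows that do not move let the fingers close. It gives the time, the measured TCP pose, the force and the opening at its end, in the units of the state.
- status.read_state(): the state, without advancing time (a new reading comes with each control period).
- cams.read_camera(name): name is "side" or "top"; returns the picture (384x512x3 uint8, red, green, blue); there is no depth.
- cams.camera_info(name): a dict with "mtx" (3x3 intrinsics, pixels), "R" (3x3) and "t" (3): a world point X has camera coordinates R X + t. Camera axes: x right, y down, z forward; pixel columns grow to the right and rows downward; lengths in m; the calibration is good to about 2 mm. A picture is of the moment at which its call begins. camera_info takes no time and is no camera call.
- manip.sign_off(): hands the job in, once; it reports no verdict.
The state is a dict: "clock": time; "joints": joint angles; "dq": joint speeds; "joint_torque": joint torques, N m; "eef_pos": TCP position; "orientation": TCP orientation; "ft_force": force on the tool from outside, world axes, zero at the start; "moment": the same for the moment, N m; "opening": finger opening in m.
Only numpy, scipy, OpenCV 4.12 (cv2) and the standard library are available. Lean on these libraries where they do the work, as an engineer would, in place of code of your own. Each camera call takes 0.05 s, during which the arm holds its last target.

## Task

Unlock the loading shuttle: pull the red T-bar of the sprung index plunger up, twist it counter-clockwise (seen from above) and let it seat in its rest notch, so that it stays retracted by itself, without jamming it against its slot or yanking it against its pull stop. Then slide the tray, by its red fin, all the way out to the rubber end stop with the weight still standing on its pan, and let go of everything. Leave the beaker, the flask and the weight case where they are.

Things in the scene. Friction and masses are not known exactly. Their poses are not given: they have to be found in the camera images.
- shuttle: White loading shuttle fixed to the bench: bed 170 x 340 mm, 12 mm thick, with a sliding aluminium tray and a white bridge over its -y end (top 50 mm above the bench, centred at y = -90 mm). Origin on the bench, below the tray; +y of its frame is the way the tray slides out, towards a black rubber end stop. Position and yaw change from run to run.
- collar: Steel guide of the plunger on top of the bridge. Origin on the vertical plunger axis, at the bridge's top. Its x axis is the direction of the home slot, turned differently from run to run. In the slot the cross pin cannot turn: pulled 14 mm or more it is clear; a pull stop ends the travel at 18 mm. Yanking on the stop or twisting in the slot loads this guide: over 30 N spoils it.
- ring_centre (a point): Point on the plunger axis level with the top of the dark two-part rest ring (48 mm across, 16 mm above the collar's origin). The rest notch is a gap in the ring, 8.6 mm wide, 4 mm deep, yellow floor, and its twin opposite. The ring is adjustable: the notch lies anywhere from 54 to 84 degrees counter-clockwise of the home slot, with 3 degrees of play either way. Beside it the pin only sits on top.
- plunger (a joint): Turn of the plunger about the vertical, rad, counter-clockwise from above positive, 0 with the T-bar and its brass cross pin (45 mm long, 6 mm wide) along the home slot; stops at -0.12 and 1.6. Slight friction, no spring in turning.
- bar_grip (a point): Centre of the plunger's red T-bar: 46 mm long (along its x), 12 mm thick (grip across this), 22 mm tall, on a 10 mm stem. Height above the collar's origin: 45 mm home, 59 mm with the pin on top of the ring, 55 mm seated in the rest notch, 63 mm at the pull stop. Its z axis is up.
- spring (a point): Point on the plunger axis 5 mm below the bridge's top; rises with the plunger. The spring pulls the plunger down with 5 N at home and 0.35 N more per mm (10 N at 14 mm). Held clear, the hand carries this; lowered on to the ring the load leaves the hand within about 1 mm; lowered over the notch it stays on the hand for 4 mm more.
- tray (a joint): How far the tray has slid out, m: 0 at the locked end, 0.10 against the end stop. At 0 the plunger's pin, when home, sits 7 mm deep in a hole of the tray and locks it; it is free once the plunger is raised 8 mm or more. Friction about 2 N.
- fin_grip (a point): Grip point on the tray's red fin: an upright plate 12 mm thick along x of the shuttle (grip across this), 34 mm long along the sliding direction, 44 mm tall, standing on the tray's top 26 mm above the bench. The point is mid-plate, 58 mm above the bench, 12 mm below the fin's top; with the tray locked, at x = 0, y = 50 mm of the shuttle.
- weight: Steel calibration weight, 28 mm across, 46 mm tall with a small knob, about 0.2 kg, standing on the tray's round pan (52 mm across, top 28 mm above the bench, centred at y = -20 mm of the shuttle with the tray locked). Origin at the centre of its underside, z up.
- beaker: Glass beaker, 68 mm across, 90 mm tall, standing on the bench. Origin at the centre of its underside.
- flask: White bottle with a blue cap, 64 mm across, 140 mm tall, standing on the bench. Origin at the centre of its underside.
- weight_case: Closed wooden case of weights, 90 x 150 x 35 mm, lying on the bench. Origin at the centre of its underside.
Not all that is in view belongs to the job. Leave any blue or green look-alike of the weight alone.

How it is judged:
On the way, in this order (a step that is already met when the one before it is completed fails the run):
1. the plunger is seated in its rest notch and let go while the tray is still at the locked end (z of bar_grip in the frame of collar between 0.0535 and 0.0566 m and value of joint plunger above 0.82 rad and value of joint tray below 0.006 m and contact force between the fingers and plunger below 0.5 N), for 0.2 s.
2. the tray is fully out, the plunger still parked (z of bar_grip in the frame of collar between 0.0535 and 0.0566 m and value of joint plunger above 0.82 rad and value of joint tray above 0.095 m), for 0.2 s.
At the end, for the whole second after the job is handed in: The plunger stays in its rest notch by itself (T-bar centre 53.5 to 56.6 mm above the collar's origin, turned more than 0.82 rad), the tray is within 5 mm of its end stop, and the weight stands upright and at rest on the tray's pan (all of step 2 and angle between weight's own z axis and vertical below 0.1 rad and z of weight in the frame of shuttle above 0.026 m and linear speed of weight below 0.02 m/s and velocity of joint tray below 0.01 m/s and horizontal distance between weight and fin_grip below 0.097 m); the robot touches nothing.
It fails at once if the plunger and its guide are loaded with more than 30 N (yanked against the pull stop or twisted in the slot) (contact force between plunger and collar above 30 N).
It fails at once if the weight is tipped over (angle between weight's own z axis and vertical above 0.4 rad).
It fails at once if the beaker is moved by more than 15 mm (distance of beaker from where it was at the start of the episode above 0.015 m).
It fails at once if the flask is moved by more than 15 mm (distance of flask from where it was at the start of the episode above 0.015 m).
It fails at once if the weight case is moved by more than 15 mm (distance of weight_case from where it was at the start of the episode above 0.015 m).
It also fails if it takes over 58 s, if anything falls off the work surface, if the arm or the gripper's body presses on something with over 40 N, if the wrist force passes 120 N, or if a joint passes its speed limit or range.

## Working session

There is one attempt and no reset: what is moved stays moved. The work goes in short steps, Python scripts to look and compute and a shell command to move; the robot and the scene stay as the last step left them, time stands still between calls to the robot, and variables do not carry over. Pictures are saved under pics/ and viewed, and the job is handed in when it is done.

```bash
mkdir -p pics; ls; python3 - <<'E'
from bench import status,cams
import cv2,json
s=status.read_state()
for k,v in s.items(): print(k,v)
for n in("side","top"):
    print(n,cams.camera_info(n))
    im=cams.read_camera(n); cv2.imwrite(f"pics/{n}0.png",im[:,:,::-1])
E
```

```text
pics
clock 0.0
joints [ 1.20920439  0.62934292  0.03842865  1.51836085 -0.02697139  0.99624633
 -0.01997127]
dq [ 6.32567876e-04  3.37968227e-06 -1.42057196e-03 -9.98389042e-04
  3.61905280e-04 -6.75060404e-04  3.67110126e-05]
joint_torque [-1.53341748e-04 -5.63397861e+01  1.22628238e+00 -1.93441290e+01
  1.10514939e-02  1.05679934e-02 -6.44698545e-06]
eef_pos [ 0.18942485 -0.62148951  0.40379289]
orientation [ 9.89078825e-01  1.47384641e-01 -1.55210147e-04 -9.06691069e-04]
ft_force [-0.02091594  0.02460883  1.19371825]
moment [0.02703065 0.04882433 0.01214015]
opening 0.08498838262318748
side {'mtx': array([[459.0933201 ,   0.        , 249.07390963],
       [  0.        , 459.0933201 , 190.89151642],
       [  0.        ,   0.        ,   1.        ]]), 'R': array([[-0.93998796, -0.34076599, -0.01735437],
       [-0.20536323,  0.60563771, -0.76878404],
       [ 0.27248592, -0.7190838 , -0.63927296]]), 't': array([0.52036545, 0.18351629, 1.01031602])}
top {'mtx': array([[354.93905321,   0.        , 258.13190234],
       [  0.        , 354.93905321, 192.63421424],
       [  0.        ,   0.        ,   1.        ]]), 'R': array([[-0.01404308, -0.99976188, -0.01670281],
       [-0.99627235,  0.01541206, -0.08487564],
       [ 0.08511285,  0.01544863, -0.99625155]]), 't': array([0.004813  , 0.54727753, 1.05134961])}
```

View pics/side0.png

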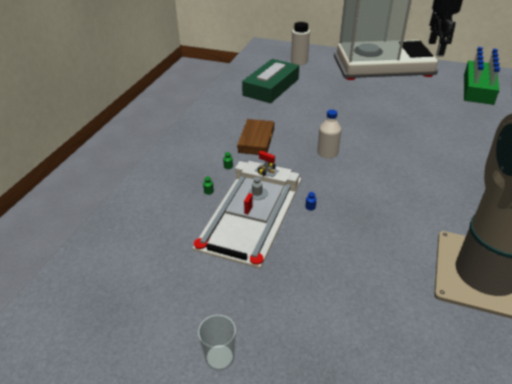

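View pics/top0.png

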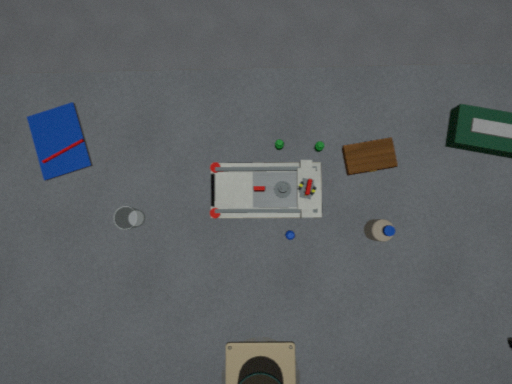

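The shuttle is at about (265,190) in the top view and (250,210) in the side view. The tray slides toward the left in the top view, which is roughly world +y. Next I'll zoom in.

```bash
cat > h.py <<'E'
import numpy as np, cv2
from bench import cams,status
def ray(n,px):
    c=cams.camera_info(n);K,R,t=map(np.array,(c['mtx'],c['R'],c['t']))
    d=R.T@np.linalg.solve(K,np.array([px[0],px[1],1.]));return -R.T@t,d
def onz(n,px,z):
    o,d=ray(n,px);return o+d*(z-o[2])/d[2]
def proj(n,X):
    c=cams.camera_info(n);p=c['mtx']@(c['R']@np.array(X,float)+c['t']);return p[:2]/p[2]
def tri(p1,p2):
    o1,d1=ray('side',p1);o2,d2=ray('top',p2)
    d1/=np.linalg.norm(d1);d2/=np.linalg.norm(d2)
    A=np.stack([d1,-d2],1);s=np.linalg.lstsq(A,o2-o1,rcond=None)[0]
    a,b=o1+s[0]*d1,o2+s[1]*d2
    return (a+b)/2,np.linalg.norm(a-b)
def crop(im,x0,y0,x1,y1,name,f):
    cv2.imwrite('pics/'+name,cv2.resize(im[y0:y1,x0:x1,::-1],None,fx=f,fy=f,interpolation=cv2.INTER_CUBIC))
def blobs(im,mask,lo=6):
    n,l,st,ce=cv2.connectedComponentsWithStats(mask.astype(np.uint8))
    return [(ce[i].round(2).tolist(),st[i].tolist()) for i in range(1,n) if st[i,4]>=lo]
E
python3 - <<'E'
from h import *
t=cv2.imread('pics/top0.png')[:,:,::-1];s=cv2.imread('pics/side0.png')[:,:,::-1]
crop(t,200,150,333,230,'tc.png',6);crop(s,190,140,310,270,'sc.png',4.6);crop(t,285,165,335,215,'tc2.png',11);crop(s,235,140,305,195,'sc2.png',10)
for n,im in(('t',t),('s',s)):
    i=im.astype(int);r,g,b=i[...,0],i[...,1],i[...,2]
    print(n,'red',blobs(im,(r>110)&(g<60)&(b<60)))
    print(n,'yel',blobs(im,(r>120)&(g>100)&(b<90)&(r-b>60),2))
E
```

```text
t red [([62.11, 150.78], [43, 140, 40, 23, 92]), ([213.98, 166.3], [211, 163, 8, 9, 46]), ([308.46, 186.59], [306, 180, 6, 15, 56]), ([259.0, 188.0], [254, 187, 11, 3, 33]), ([213.58, 213.7], [210, 209, 10, 9, 43])]
t yel [([300.57, 184.86], [299, 184, 4, 3, 7]), ([313.0, 190.5], [312, 190, 3, 2, 6])]
s red [([265.91, 154.09], [259, 151, 16, 8, 58]), ([248.0, 198.0], [245, 194, 7, 9, 37]), ([199.28, 243.92], [194, 239, 13, 10, 78]), ([256.59, 259.12], [251, 254, 12, 10, 88])]
s yel [([270.67, 163.67], [270, 163, 2, 2, 3]), ([260.88, 169.88], [260, 169, 3, 3, 8]), ([271.5, 170.0], [271, 170, 2, 1, 2])]
```

View pics/tc.png

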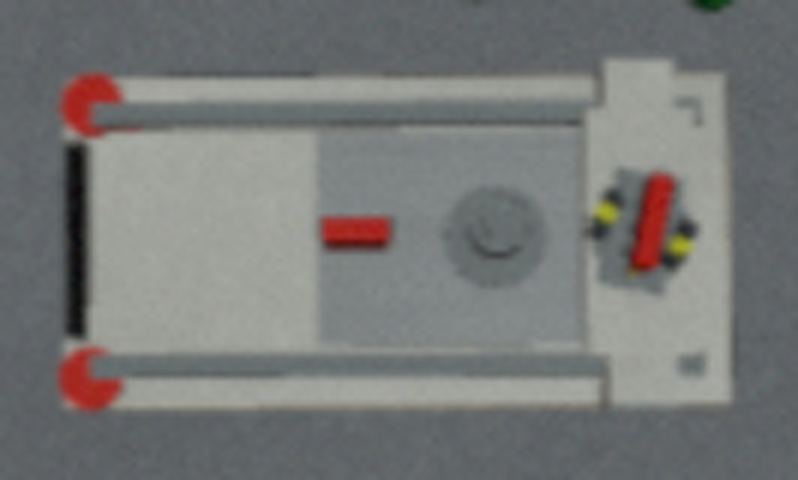

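View pics/tc2.png

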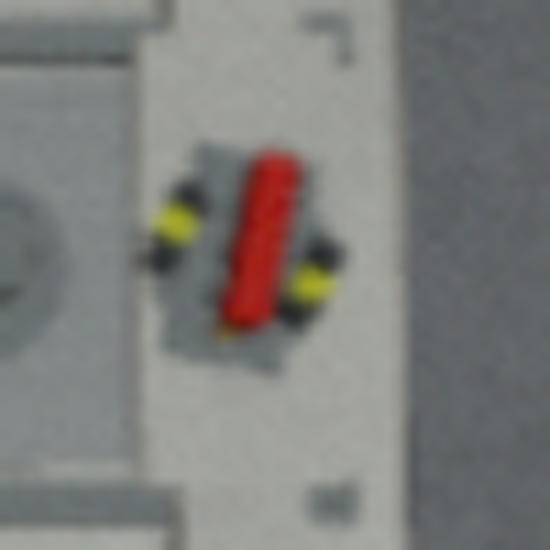

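View pics/sc2.png

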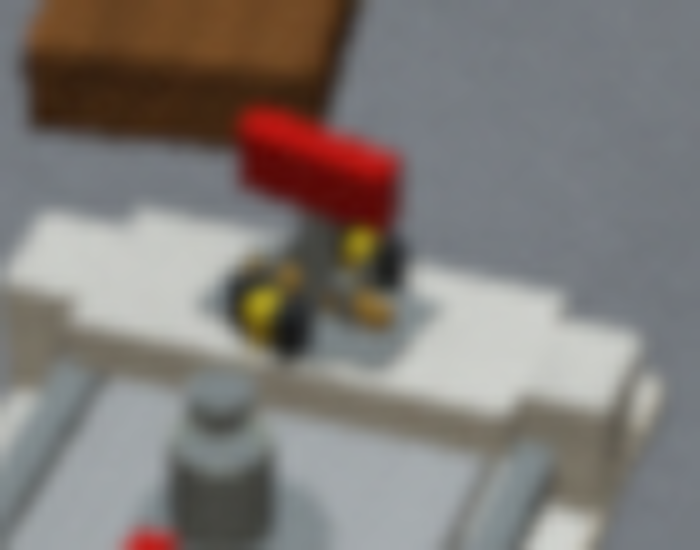

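View pics/sc.png

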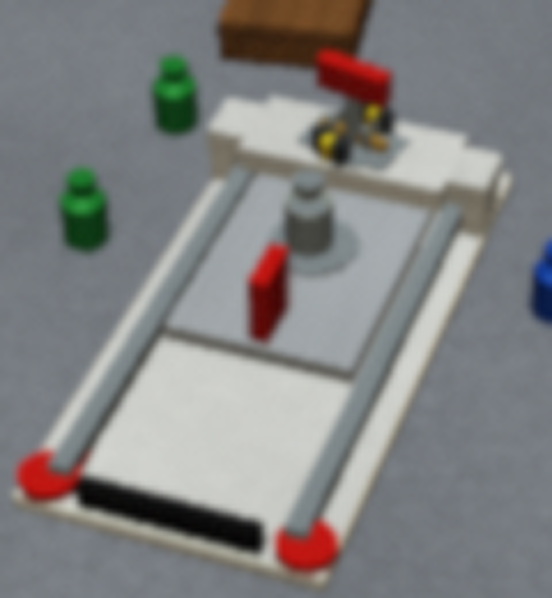

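```bash
python3 - <<'E'
from h import *
t=cv2.imread('pics/top0.png')[:,:,::-1].astype(float);s=cv2.imread('pics/side0.png')[:,:,::-1].astype(float)
def mom(im,w,box):
    x0,y0,x1,y1=box;W=np.zeros_like(w);W[y0:y1,x0:x1]=w[y0:y1,x0:x1]
    m=cv2.moments(W);c=np.array([m['m10'],m['m01']])/m['m00']
    a=.5*np.arctan2(2*m['mu11'],m['mu20']-m['mu02']);return c,a,m['m00']
def red(im): return np.clip(im[...,0]-np.maximum(im[...,1],im[...,2])-25,0,None)
def yel(im): return np.clip(np.minimum(im[...,0],im[...,1])-im[...,2]-20,0,None)
rt,yt=red(t),yel(t)
def dirw(c,a,z,n='top'):
    d=5*np.array([np.cos(a),np.sin(a)]);v=onz(n,c+d,z)-onz(n,c-d,z);return np.degrees(np.arctan2(v[1],v[0]))
c,a,m=mom(t,rt,(300,175,320,200));P=onz('top',c,.106);print('bar top',c,P,dirw(c,a,.106))
c2,a2,_=mom(t,rt,(250,180,270,196));print('fin top',c2,onz('top',c2,.070),dirw(c2,a2,.07))
A=mom(t,yt,(296,180,305,190));B=mom(t,yt,(309,187,318,195))
pa,pb=onz('top',A[0],.062),onz('top',B[0],.062);v=pa-pb
print('notch',A,B,pa,pb,(pa+pb)/2,np.linalg.norm(v),np.degrees(np.arctan2(v[1],v[0])))
# red posts
for bx in((205,160,222,174),(205,205,222,220)):
    q=mom(t,rt,bx);print('post',q[0],onz('top',q[0],.012))
rs=red(s)
c3,a3,_=mom(s,rs,(255,148,280,163));print('bar side',c3,'tri',tri(c3,c))
c4,_,_=mom(s,rs,(242,190,256,210));print('fin side',c4,'tri',tri(c4,c2))
for X in (P,(pa+pb)/2): print(proj('side',X))
# blue/green
for n,i in(('t',t),('s',s)):
    r,g,b=i[...,0],i[...,1],i[...,2]
    print(n,'blue',blobs(i,(b>90)&(r<60)&(g<90)),'green',blobs(i,(g>70)&(r<50)&(b<70)))
E
```

```text
bar top [308.31143053 186.5513347 ] [ 0.55509678 -0.1448553   0.106     ] -13.220533004860087
fin top [258.79441997 187.87395986] [ 0.55711848 -0.00610189  0.07      ] -90.78378519391039
notch (array([300.54465593, 184.8272328 ]), np.float64(0.22405032578016085), 683.0) (array([312.88385269, 190.42776204]), np.float64(0.00031390963963065895), 706.0) [ 0.56492947 -0.12794395  0.062     ] [ 0.54796525 -0.16341186  0.062     ] [ 0.55644736 -0.1456779   0.062     ] 0.03931612020899011 64.43831829261815
post [213.97505626 166.30757689] [0.63188384 0.13202272 0.012     ]
post [213.78910691 213.29286631] [0.48709703 0.13309252 0.012     ]
bar side [266.04796469 155.27807749] tri (array([ 0.55663424, -0.14588175,  0.09662954]), np.float64(0.001230950872665338))
fin side [247.80199143 199.91794807] tri (array([ 0.55829003, -0.00597535,  0.05597459]), np.float64(0.0004471697261800205))
[266.74188584 152.68352165]
[266.23864996 165.95495626]
t blue [([58.17, 140.31], [27, 102, 64, 78, 3044]), ([388.97, 230.45], [384, 226, 11, 10, 89]), ([289.66, 234.66], [285, 230, 10, 10, 67])] green [([480.08, 128.39], [456, 105, 56, 46, 890]), ([507.37, 117.37], [504, 112, 8, 12, 41]), ([278.75, 143.92], [275, 140, 9, 8, 48]), ([318.96, 145.66], [315, 142, 9, 8, 53])]
s blue [([480.0, 55.29], [478, 48, 5, 15, 52]), ([495.93, 59.44], [493, 49, 7, 21, 70]), ([480.59, 65.41], [478, 64, 6, 4, 17]), ([331.71, 112.33], [327, 110, 10, 6, 45]), ([310.85, 197.6], [306, 192, 10, 11, 78])] green [([270.43, 75.38], [243, 60, 55, 28, 457]), ([480.62, 78.48], [467, 62, 32, 30, 457]), ([227.38, 157.58], [224, 153, 8, 9, 55]), ([207.55, 182.4], [204, 177, 9, 10, 60])]
```

```bash
python3 - <<'E'
from h import *
ax=np.array([.5562,-.1455])
def ang(p): 
    v=p[:2]-ax;return np.degrees(np.arctan2(v[1],v[0])),np.linalg.norm(v)
print('brass top', ang(onz('top',(305.7,195.2),.056)))
for p in((272.4,170.8),(264.2,167.6)): print('brass side',ang(onz('side',p,.056)))
# bar ends top view: minAreaRect on upsampled mask
for n,box in(('top',(298,174,322,204)),('side',(252,145,284,168))):
    im=cv2.imread(f'pics/{n}0.png')[:,:,::-1].astype(np.float32)
    x0,y0,x1,y1=box;c=cv2.resize(im[y0:y1,x0:x1],None,fx=8,fy=8,interpolation=cv2.INTER_CUBIC)
    w=((c[...,0]-np.maximum(c[...,1],c[...,2]))>45).astype(np.uint8)
    k=max(cv2.findContours(w,0,2)[0],key=cv2.contourArea)[:,0]
    f=lambda q:(np.array(q)+.5)/8-.5+[x0,y0]
    r=cv2.minAreaRect(k);b=f(cv2.boxPoints(r));print(n,b.round(2).tolist())
    if n=='top':
        for i in range(4):
            u,v=onz(n,b[i],.106),onz(n,b[(i+1)%4],.106);d=v-u;print(np.degrees(np.arctan2(d[1],d[0])),np.linalg.norm(d))
    else:
        cv2.imwrite('pics/m.png',w*255)
        # top edge: uppermost point per column, robust line
        xs=np.arange(w.shape[1]);cols=[(x,np.argmax(w[:,x])) for x in xs if w[:,x].any()]
        cols=np.array(cols,np.float32);m=len(cols);cc=cols[m//5:m*4//5]
        l=cv2.fitLine(cc,cv2.DIST_HUBER,0,.01,.01).ravel();p=f(l[2:]);
        u,v=onz(n,p-6*l[:2],.106),onz(n,p+6*l[:2],.106);d=v-u;print('side top edge',np.degrees(np.arctan2(d[1],d[0])))
for X in([.556,-.1455],):
    s=status.read_state();print(s['eef_pos'],s['orientation'])
    from scipy.spatial.transform import Rotation as Ro
    R=Ro.from_quat(s['orientation']);yaw=-13;ty=np.radians(yaw-90)
    T=np.column_stack([[-np.sin(ty),np.cos(ty),0],[np.cos(ty),np.sin(ty),0],[0,0,-1]])
    print(np.linalg.det(T))
    print('shift mm',R.inv().apply(np.array([*X,.40])-s['eef_pos'])*1e3,'turn',np.degrees((R.inv()*Ro.from_matrix(T)).as_rotvec()))
E
```

```text
brass top (np.float64(173.05434780187855), np.float64(0.021552183206168325))
brass side (np.float64(159.27439741610627), np.float64(0.020877190456001237))
brass side (np.float64(9.160691008981196), np.float64(0.005676817015606325))
top [[304.29, 194.06], [307.29, 177.89], [312.19, 178.8], [309.19, 194.97]]
-11.875014893564973 0.04623204917920545
-101.55424875997626 0.013861808299813
168.06090218334776 0.04621167168755107
78.53161219004623 0.01381025305629385
side [[255.76, 156.45], [259.08, 148.23], [275.97, 155.04], [272.65, 163.26]]
side top edge 160.4573199080457
[ 0.18942356 -0.62149817  0.40386131] [ 9.89081780e-01  1.47365028e-01 -1.55259267e-04 -8.70247948e-04]
1.0
shift mm [ 489.41450536 -348.45525935    4.45234502] turn [-9.81818934e-02  2.92984067e-02  2.99485124e+01]
```

```bash
python3 - <<'E'
from h import *
o={n:np.array(cams.camera_info(n)['R']).T@-np.array(cams.camera_info(n)['t']) for n in('top','side')};print(o)
im=cv2.imread('pics/top0.png')[:,:,::-1].astype(float);red=im[...,0]-np.maximum(im[...,1],im[...,2])
def sub(v,th):  # first and last crossing
    i=np.where(v>th)[0];a,b=i[0],i[-1]
    return a-(v[a]-th)/(v[a]-v[a-1]), b+(v[b]-th)/(v[b]-v[b+1])
def fit(pts): return cv2.fitLine(np.array(pts,np.float32),cv2.DIST_HUBER,0,.01,.01).ravel()
def rep(n,l,z):
    a,b=onz(n,l[2:]-5*l[:2],z),onz(n,l[2:]+5*l[:2],z);d=b-a;print(n,z,np.degrees(np.arctan(d[1]/d[0])))
for th in(40,60,80):
    L,Rr,C=[],[],[]
    for y in range(181,193):
        a,b=sub(red[y,298:322],th);L.append((a+298,y));Rr.append((b+298,y))
        v=np.clip(red[y,300:318]-20,0,None);C.append((300+(v*np.arange(18)).sum()/v.sum(),y))
    rep('top',fit(L),.106);rep('top',fit(Rr),.1);rep('top',fit(C),.106)
im=cv2.imread('pics/side0.png')[:,:,::-1].astype(float);red=im[...,0]-np.maximum(im[...,1],im[...,2])
for th in(40,60,80):
    U,D,C=[],[],[]
    for x in range(261,273):
        a,b=sub(red[145:170,x],th);U.append((x,a+145));D.append((x,b+145));
        v=np.clip(red[145:170,x]-20,0,None);C.append((x,145+(v*np.arange(25)).sum()/v.sum()))
    rep('side',fit(U),.106);rep('side',fit(D),.084);rep('side',fit(C),.095)
E
```

```text
{'top': array([ 0.4558217 , -0.01986474,  1.09393959]), 'side': array([0.25152787, 0.79268034, 0.79598273])}
top 0.106 -13.580557013029914
top 0.1 -12.335651948527287
top 0.106 -12.796052070092056
top 0.106 -12.8203515121477
top 0.1 -12.571414706975034
top 0.106 -12.796052070092056
top 0.106 -12.810578964474253
top 0.1 -12.718577279397438
top 0.106 -12.796052070092056
side 0.106 -19.19456827138503
side 0.084 -13.404060895920571
side 0.095 -19.652727588337957
side 0.106 -17.541725246419546
side 0.084 -12.849680858869965
side 0.095 -19.652727588337957
side 0.106 -17.12306139489915
side 0.084 -14.534056141896558
side 0.095 -19.652727588337957
```

```bash
python3 -m pendant '[[30,-20,0,0,0,0,0],[42,-30,0,0,0,0,0],[42,-30,0,0,0,0,0],[42,-30,0,0,0,0,0],[42,-30,0,0,0,0,0],[42,-30,0,0,0,0,0],[42,-30,0,0,0,0,0],[42,-30,0,0,0,0,0],[42,-30,0,0,0,0,0],[42,-30,0,0,0,0,0],[42,-30,0,0,0,0,0],[30,-20,0,0,0,0,0]]' 20
python3 -m pendant '[[0,0,0,0,0,5,0.4],[0,0,0,0,0,10,0.4],[0,0,0,0,0,10,0.4],[0,0,0,0,0,5,0.4],[0,0,0,0,0,0,0.4],[0,0,0,0,0,0,0.4]]' 20
cat > g.py <<'E'
from h import *;from scipy.spatial.transform import Rotation as Ro
import sys
def go(x,y,z,yaw):
    s=status.read_state();R=Ro.from_quat(s['orientation']);ty=np.radians(yaw-90)
    T=np.column_stack([[-np.sin(ty),np.cos(ty),0],[np.cos(ty),np.sin(ty),0],[0,0,-1]])
    print('t',s['clock'],'pos',s['eef_pos'].round(4) if hasattr(s['eef_pos'],'round') else s['eef_pos'],'F',np.round(s['ft_force'],1),'M',np.round(s['moment'],2),'open',s['opening'],'j7',s['joints'][6])
    print('shift mm',(R.inv().apply(np.array([x,y,z])-s['eef_pos'])*1e3).round(1),'turn',np.degrees((R.inv()*Ro.from_matrix(T)).as_rotvec()).round(2))
    v=R.apply([0,1,0]);print('plate yaw',np.degrees(np.arctan2(v[1],v[0]))+90,'tilt',R.apply([0,0,1]).round(4))
go(*map(float,sys.argv[1:]))
E
python3 g.py .556 -.1455 .25 -13
```

```text
clock: 1.6
eef_pos: [0.5507, -0.154, 0.4044]
orientation: [0.989, 0.149, -0.0, -0.001]
ft_force: [-0.6, -0.0, -1.0]
opening: 0.0852
clock: 2.35
eef_pos: [0.5495, -0.1565, 0.4045]
orientation: [0.994, -0.113, -0.0, -0.0]
ft_force: [-0.6, 0.8, -0.0]
opening: 0.0514
t 2.35 pos [ 0.5495 -0.1565  0.4045] F [-0.6  0.8 -0. ] M [ 0.04 -0.05  0.04] open 0.0513737054666672 j7 -1.472088769031072
shift mm [  3.9 -12.2 154.5] turn [-0.    0.02  0.04]
plate yaw -12.961577711107807 tilt [-3.e-04  1.e-04 -1.e+00]
```

```bash
python3 -m pendant '[[4,-12,15,0,0,0,0.4],[0,0,30,0,0,0,0.4],[0,0,30,0,0,0,0.4],[0,0,22,0,0,0,0.4],[0,0,10,0,0,0,0.4],[0,0,0,0,0,0,0.4],[0,0,0,0,0,0,0.4]]' 20
python3 g.py .556 -.1455 .25 -13
python3 - <<'E'
from h import *
crop(cams.read_camera('side'),220,90,320,190,'s1.png',6);crop(cams.read_camera('top'),260,140,360,230,'t1.png',6)
E
```

```text
clock: 3.22
eef_pos: [0.5566, -0.1458, 0.2984]
orientation: [0.994, -0.114, 0.001, 0.0]
ft_force: [0.8, 0.0, -0.1]
opening: 0.051
t 3.225 pos [ 0.5566 -0.1458  0.2984] F [ 0.8  0.  -0.1] M [ 0.02 -0.04 -0.  ] open 0.05096157349226923 j7 -1.4697114763456378
shift mm [-0.7 -0.2 48.4] turn [-0.01 -0.08 -0.05]
plate yaw -13.045908690543456 tilt [ 1.5e-03 -2.0e-04 -1.0e+00]
```

View pics/s1.png

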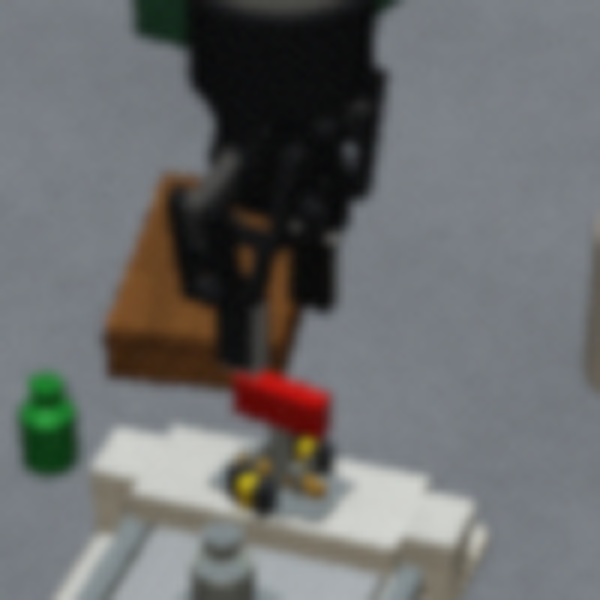

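The gripper hovers over the bar at about (282,400) in the crop, with one finger on each side. I'll go down and look at the forces before closing.

```bash
python3 -m pendant '[[0,0,12,0,0,0,0.4],[0,0,16,0,0,0,0.4],[0,0,12,0,0,0,0.4],[0,0,8,0,0,0,0.4],[0,0,0,0,0,0,0.4],[0,0,0,0,0,0,0.4]]' 20
python3 g.py .556 -.1455 .25 -13
python3 -m pendant '[[0,0,0,0,0,0,0.6],[0,0,0,0,0,0,0.7],[0,0,0,0,0,0,0.75],[0,0,0,0,0,0,0.78]]' 20
python3 g.py .556 -.1455 .25 -13
```

```text
clock: 4.08
eef_pos: [0.5563, -0.1459, 0.2499]
orientation: [0.994, -0.114, 0.0, 0.0]
ft_force: [-0.7, -0.4, 0.2]
opening: 0.0514
t 4.075 pos [ 0.5563 -0.1459  0.2499] F [-0.7 -0.4  0.2] M [-0.02 -0.01  0.03] open 0.05142465217728893 j7 -1.4592298126106258
shift mm [-0.4 -0.4 -0.1] turn [ 0.   -0.03 -0.05]
plate yaw -13.05499479557173 tilt [ 5.e-04 -2.e-04 -1.e+00]
clock: 4.58
eef_pos: [0.5562, -0.1459, 0.2498]
orientation: [0.994, -0.114, 0.0, 0.0]
ft_force: [-0.4, 0.2, -0.2]
opening: 0.0188
t 4.575 pos [ 0.5562 -0.1459  0.2498] F [-0.4  0.2 -0.2] M [0.06 0.03 0.01] open 0.018791730103108976 j7 -1.459200198936313
shift mm [-0.2 -0.3 -0.2] turn [-0.   -0.01 -0.05]
plate yaw -13.052856335562012 tilt [ 2.e-04 -0.e+00 -1.e+00]
```

Each side now has about 3 mm of clearance. I'll close gently and read the side force.

```bash
python3 -m pendant '[[0,0,0,0,0,0,0.82],[0,0,0,0,0,0,0.84],[0,0,0,0,0,0,0.86]]' 20
python3 g.py .556 -.1455 .25 -13
python3 -m pendant '[[0,0,0,0,0,0,0.9],[0,0,0,0,0,0,0.9],[0,0,0,0,0,0,0.9]]' 20
python3 g.py .556 -.1455 .25 -13
```

```text
clock: 4.95
eef_pos: [0.5564, -0.1452, 0.2498]
orientation: [0.994, -0.113, 0.0, -0.0]
ft_force: [0.4, 2.1, 1.1]
opening: 0.0118
t 4.95 pos [ 0.5564 -0.1452  0.2498] F [0.4 2.1 1.1] M [ 0.49 -0.06  0.02] open 0.011774321524949989 j7 -1.4591924116445611
shift mm [-0.3  0.4 -0.2] turn [-0.05 -0.   -0.02]
plate yaw -13.017733863483159 tilt [ 3.e-04  9.e-04 -1.e+00]
clock: 5.32
eef_pos: [0.5564, -0.1452, 0.2498]
orientation: [0.994, -0.113, 0.0, -0.0]
ft_force: [1.1, 4.1, 1.2]
opening: 0.0118
t 5.325 pos [ 0.5564 -0.1452  0.2498] F [1.1 4.1 1.2] M [ 0.99 -0.15  0.03] open 0.011790601973961274 j7 -1.459209936113831
shift mm [-0.3  0.4 -0.2] turn [-0.05 -0.   -0.02]
plate yaw -13.022926769434093 tilt [ 3.e-04  8.e-04 -1.e+00]
```

Closing pulled the arm 0.7 mm toward +y, leaving 4 N of side force and almost no twist. I'll centre it, then lift in small steps.

```bash
python3 -m pendant '[[0,-0.7,0,0,0,0,0.9],[0,0,0,0,0,0,0.9],[0,0,-1,0,0,0,0.9],[0,0,-2,0,0,0,0.9],[0,0,-2,0,0,0,0.9],[0,0,0,0,0,0,0.9],[0,0,0,0,0,0,0.9]]' 28
python3 g.py .556 -.1455 .2655 -13
```

```text
clock: 6.2
eef_pos: [0.5563, -0.1451, 0.2546]
orientation: [0.994, -0.114, -0.0, -0.0]
ft_force: [2.7, 2.1, -7.7]
opening: 0.0115
t 6.2 pos [ 0.5563 -0.1451  0.2546] F [ 2.7  2.1 -7.7] M [ 0.75 -0.7  -0.02] open 0.011481394409930921 j7 -1.4612661711343609
shift mm [ -0.2   0.5 -10.9] turn [-0.01  0.   -0.05]
plate yaw -13.04993789166366 tilt [-1.e-04  1.e-04 -1.e+00]
```

```bash
python3 -m pendant '[[0,0,-2,0,0,0,0.9],[0,0,-3,0,0,0,0.9],[0,0,-3,0,0,0,0.9],[0,0,-2,0,0,0,0.9],[0,0,0,0,0,0,0.9],[0,0,0,0,0,0,0.9]]' 28
python3 g.py .556 -.1455 .2655 -13
python3 - <<'E'
from h import *
crop(cams.read_camera('side'),220,110,310,190,'s2.png',8)
E
```

```text
clock: 6.95
eef_pos: [0.5563, -0.1451, 0.2647]
orientation: [0.994, -0.114, -0.0, -0.0]
ft_force: [3.6, 3.1, -10.0]
opening: 0.0115
t 6.95 pos [ 0.5563 -0.1451  0.2647] F [  3.6   3.1 -10. ] M [ 0.79 -0.76 -0.01] open 0.01152253637663371 j7 -1.4633188814174733
shift mm [-0.2  0.5 -0.8] turn [-0.01  0.01 -0.05]
plate yaw -13.052518332968418 tilt [-1.e-04  1.e-04 -1.e+00]
```

View pics/s2.png

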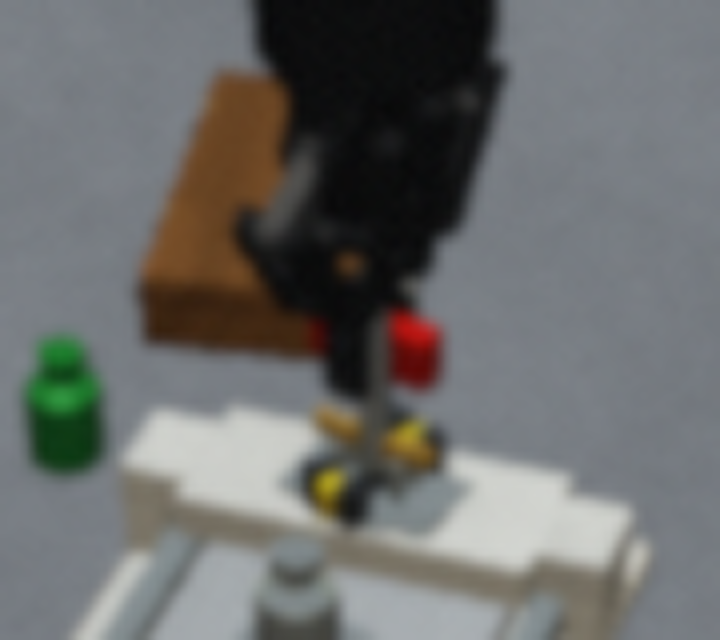

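The pin (crop (320,420) to (435,460)) has risen with the bar and the load is 10 N, about 14.5 mm of lift. I'll go up 1.2 mm more and try a small twist.

```bash
python3 -m pendant '[[0,0,-1.2,0,0,0,0.9],[0,0,0,0,0,0,0.9],[0,0,0,0,0,-2,0.9],[0,0,0,0,0,-3,0.9],[0,0,0,0,0,0,0.9]]' 28
python3 g.py .556 -.1455 .2655 64.4
```

```text
clock: 7.62
eef_pos: [0.5563, -0.145, 0.2658]
orientation: [0.998, -0.069, -0.0, -0.0]
ft_force: [3.5, 3.4, -11.2]
opening: 0.0118
t 7.625 pos [ 0.5563 -0.145   0.2658] F [  3.5   3.4 -11.2] M [ 0.91 -0.84  0.05] open 0.011759048243791478 j7 -1.40164987148508
shift mm [-0.2  0.5  0.3] turn [-2.000e-02 -1.000e-02 -7.234e+01]
plate yaw -7.943683792534003 tilt [-1.e-04  3.e-04 -1.e+00]
```

```bash
python3 -m pendant '[[0,0,0,0,0,-4,0.9],[0,0,0,0,0,-6,0.9],[0,0,0,0,0,-7,0.9],[0,0,0,0,0,-7,0.9],[0,0,0,0,0,-7,0.9],[0,0,0,0,0,-7,0.9],[0,0,0,0,0,-7,0.9],[0,0,0,0,0,-7,0.9],[0,0,0,0,0,-6,0.9],[0,0,0,0,0,-4,0.9],[0,0,0,0,0,0,0.9]]' 28
python3 g.py .556 -.1455 .2655 64.4
python3 - <<'E'
from h import *
crop(cams.read_camera('side'),220,110,310,190,'s3.png',8);crop(cams.read_camera('top'),285,165,335,215,'t3.png',10)
E
```

```text
clock: 9.0
eef_pos: [0.5559, -0.1441, 0.2655]
orientation: [0.891, 0.455, 0.0, -0.001]
ft_force: [2.4, 7.0, -11.5]
opening: 0.0116
t 9.0 pos [ 0.5559 -0.1441  0.2655] F [  2.4   7.  -11.5] M [ 1.75 -0.57  0.01] open 0.011582738906617025 j7 -0.642675152333655
shift mm [-1.1  0.9 -0. ] turn [ -0.1   -0.07 -10.31]
plate yaw 54.09160201439192 tilt [-9.e-04  2.e-03 -1.e+00]
```

View pics/s3.png

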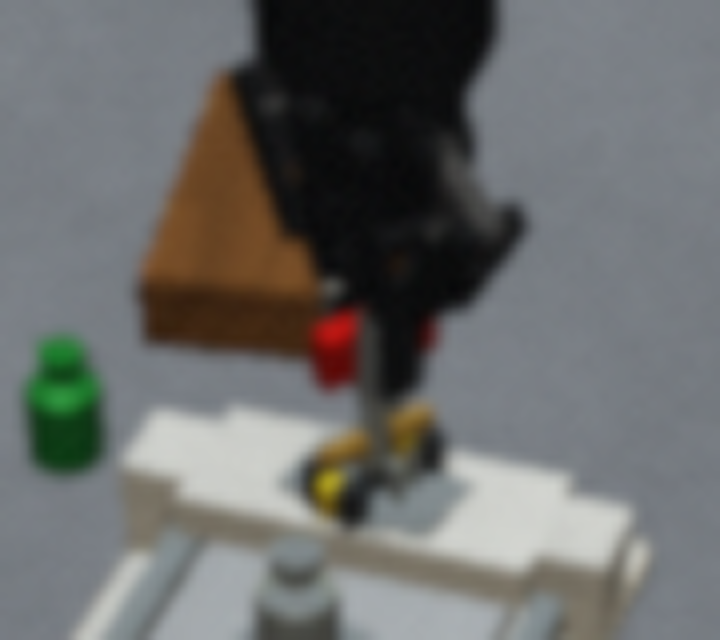

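View pics/t3.png

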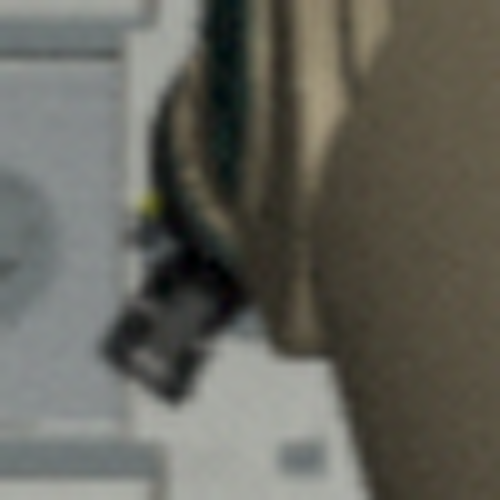

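The brass pin (crop (325,448) to (432,412)) sits about 10° short of the notch line through the yellow floors at (328,488) and (410,440). I'll relieve the side force and turn the rest.

```bash
python3 -m pendant '[[0.7,-0.5,0,0,0,0,0.9],[0,0,0,0,0,-4,0.9],[0,0,0,0,0,-4.3,0.9],[0,0,0,0,0,-2,0.9],[0,0,0,0,0,0,0.9],[0,0,0,0,0,0,0.9]]' 28
python3 g.py .556 -.1445 .2655 64.4
python3 - <<'E'
from h import *
im=cams.read_camera('side');crop(im,240,145,290,185,'s4.png',14)
cv2.imwrite('pics/s4raw.png',im[:,:,::-1])
E
```

```text
clock: 9.85
eef_pos: [0.5558, -0.1437, 0.2654]
orientation: [0.846, 0.532, -0.0, -0.001]
ft_force: [1.1, 5.8, -10.9]
opening: 0.0114
t 9.85 pos [ 0.5558 -0.1437  0.2654] F [  1.1   5.8 -10.9] M [ 1.44 -0.54  0.04] open 0.011414447474229199 j7 -0.5155726501689982
shift mm [-0.7  0.6 -0.1] turn [-0.09 -0.03 -0.06]
plate yaw 64.33790268502229 tilt [-0.0012  0.0011 -1.    ]
```

View pics/s4.png

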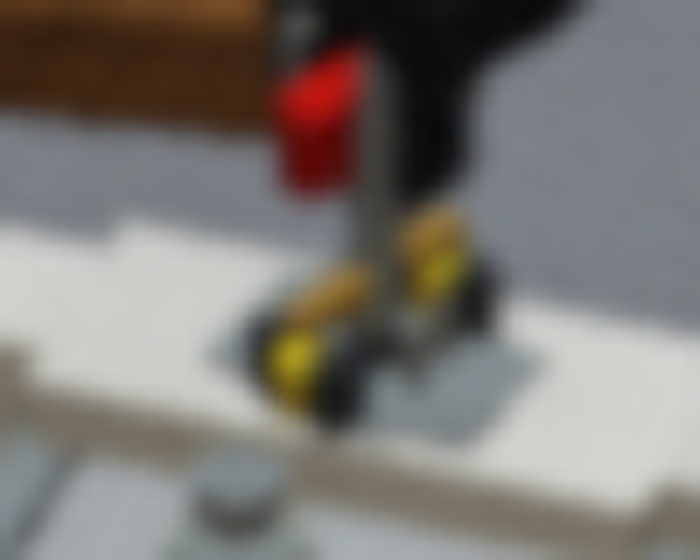

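The pin lines up with both yellow floors in the crop, (295,360) and (440,270). I'll lower it and check whether the spring load stays on the hand.

```bash
python3 -m pendant '[[0,0,1,0,0,0,0.9],[0,0,1,0,0,0,0.9],[0,0,1,0,0,0,0.9],[0,0,0,0,0,0,0.9],[0,0,0,0,0,0,0.9]]' 28
python3 g.py .556 -.1445 .2655 64.4
python3 -m pendant '[[0,0,0.6,0,0,0,0.9],[0,0,0.6,0,0,0,0.9],[0,0,0,0,0,0,0.9]]' 28
python3 g.py .556 -.1445 .2655 64.4
```

```text
clock: 10.52
eef_pos: [0.5558, -0.1437, 0.2625]
orientation: [0.846, 0.532, -0.0, -0.001]
ft_force: [1.4, 5.8, -10.2]
opening: 0.0118
t 10.525 pos [ 0.5558 -0.1437  0.2625] F [  1.4   5.8 -10.2] M [ 1.49 -0.48  0.05] open 0.01179296888225683 j7 -0.5172377600187228
shift mm [-0.7  0.6 -3. ] turn [-0.09 -0.02 -0.06]
plate yaw 64.33791135274387 tilt [-0.0012  0.001  -1.    ]
clock: 10.9
eef_pos: [0.5558, -0.1437, 0.2613]
orientation: [0.846, 0.532, -0.0, -0.001]
ft_force: [1.6, 6.8, -10.5]
opening: 0.0118
t 10.9 pos [ 0.5558 -0.1437  0.2613] F [  1.6   6.8 -10.5] M [ 1.45 -0.52  0.03] open 0.011813474619682867 j7 -0.5178577019762105
shift mm [-0.7  0.6 -4.2] turn [-0.08 -0.02 -0.06]
plate yaw 64.34137868995957 tilt [-1.2e-03  9.0e-04 -1.0e+00]
```

At a lift of about 11.5 mm the hand still carries 10 N, so the pin is inside the notch. I'll carry on until it seats.

```bash
python3 -m pendant '[[0,0,0.6,0,0,0,0.9],[0,0,0.6,0,0,0,0.9],[0,0,0.4,0,0,0,0.9],[0,0,0,0,0,0,0.9],[0,0,0,0,0,0,0.9]]' 28
python3 g.py .556 -.1445 .2655 64.4
```

```text
clock: 11.52
eef_pos: [0.5558, -0.1436, 0.2599]
orientation: [0.846, 0.532, -0.0, -0.001]
ft_force: [1.7, 6.1, -8.9]
opening: 0.0115
t 11.525 pos [ 0.5558 -0.1436  0.2599] F [ 1.7  6.1 -8.9] M [ 1.47 -0.33  0.02] open 0.011511661504472973 j7 -0.5187572484041348
shift mm [-0.7  0.6 -5.6] turn [-0.08 -0.02 -0.06]
plate yaw 64.34188641029932 tilt [-1.2e-03  9.0e-04 -1.0e+00]
```

```bash
python3 -m pendant '[[0,0,0.6,0,0,0,0.9],[0,0,0.4,0,0,0,0.9],[0,0,0,0,0,0,0.9],[0,0,0,0,0,0,0.9]]' 28
python3 g.py .556 -.1445 .2655 64.4
```

```text
clock: 12.02
eef_pos: [0.5558, -0.1436, 0.2598]
orientation: [0.846, 0.532, -0.0, -0.0]
ft_force: [-0.4, 6.4, -1.9]
opening: 0.0118
t 12.025 pos [ 0.5558 -0.1436  0.2598] F [-0.4  6.4 -1.9] M [ 1.57  0.07 -0.01] open 0.011811581430793344 j7 -0.5192628093049566
shift mm [-0.8  0.6 -5.7] turn [-0.06 -0.01 -0.06]
plate yaw 64.3436939586771 tilt [-9.e-04  6.e-04 -1.e+00]
```

The load has left the hand at 10.0 mm above home, so it is seated. I'll release.

```bash
python3 -m pendant '[[0.7,-0.3,0,0,0,0,0.9],[0,0,0,0,0,0,0.85],[0,0,0,0,0,0,0.75],[0,0,0,0,0,0,0.6],[0,0,0,0,0,0,0.5],[0,0,0,0,0,0,0.5],[0,0,0,0,0,0,0.5],[0,0,-10,0,0,0,0.5],[0,0,-30,0,0,0,0.5],[0,0,-40,0,0,0,0.5],[0,0,-20,0,0,0,0.5],[0,0,0,0,0,0,0.5]]' 20
python3 g.py .558 -.006 .217 89.3
python3 - <<'E'
from h import *
im=cams.read_camera('side');crop(im,230,140,300,200,'s5.png',11)
E
```

```text
clock: 13.52
eef_pos: [0.5569, -0.1436, 0.3612]
orientation: [0.847, 0.532, 0.002, 0.002]
ft_force: [0.1, -0.0, 0.1]
opening: 0.043
t 13.525 pos [ 0.5569 -0.1436  0.3612] F [ 0.1 -0.   0.1] M [-0.02  0.04 -0.01] open 0.04295012115120599 j7 -0.46749268662016524
shift mm [124.2 -59.4 144.1] turn [  0.25   0.   -25.06]
plate yaw 64.24286537336647 tilt [ 0.0042 -0.001  -1.    ]
```

View pics/s5.png

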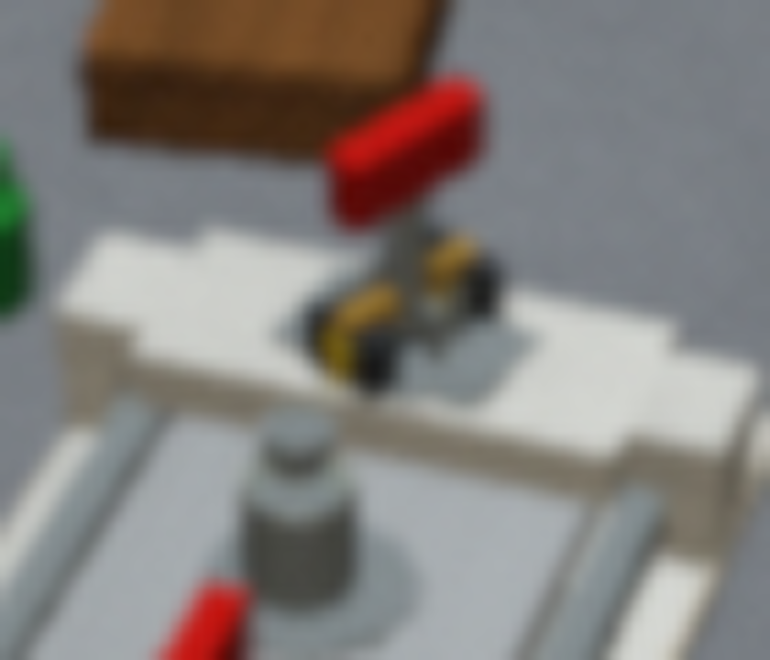

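The pin lies in the notch at crop (360,320) and the bar is turned to it and stays up. Now I'll go to the fin.

```bash
python3 -m pendant '[[0,0,0,0,0,-6,0.5],[0,0,0,0,0,-9,0.5],[0,0,0,0,0,-7,0.5],[0,0,0,0,0,-3,0.5],[20,0,0,0,0,0,0.5],[40,0,0,0,0,0,0.5],[40,0,0,0,0,0,0.5],[30,0,0,0,0,0,0.5],[8,0,0,0,0,0,0.5],[0,0,0,0,0,0,0.5],[0,0,0,0,0,0,0.5]]' 20
python3 g.py .5577 -.006 .215 89.3
```

```text
clock: 14.95
eef_pos: [0.5581, -0.0071, 0.3588]
orientation: [0.713, 0.702, -0.001, 0.0]
ft_force: [-0.3, 0.3, 0.3]
opening: 0.0429
t 14.95 pos [ 0.5581 -0.0071  0.3588] F [-0.3  0.3  0.3] M [-0.01  0.05  0.02] open 0.04288565334351429 j7 -0.361117307276736
shift mm [  1.2  -0.4 143.8] turn [-0.03  0.06 -0.19]
plate yaw 89.11321268099245 tilt [-6.0e-04 -1.1e-03 -1.0e+00]
```

```bash
python3 -m pendant '[[1,-0.4,15,0,0,0,0.5],[0,0,30,0,0,0,0.5],[0,0,30,0,0,0,0.5],[0,0,30,0,0,0,0.5],[0,0,20,0,0,0,0.5],[0,0,12,0,0,0,0.5],[0,0,6,0,0,0,0.5],[0,0,0,0,0,0,0.5],[0,0,0,0,0,0,0.5]]' 20
python3 g.py .5577 -.006 .215 89.3
python3 - <<'E'
from h import *
im=cams.read_camera('side');crop(im,200,140,310,230,'s6.png',7)
E
```

```text
clock: 16.08
eef_pos: [0.5581, -0.0046, 0.2168]
orientation: [0.712, 0.702, 0.001, 0.0]
ft_force: [-0.1, -0.2, -0.5]
opening: 0.0424
t 16.075 pos [ 0.5581 -0.0046  0.2168] F [-0.1 -0.2 -0.5] M [-0.04 -0.02 -0.01] open 0.04235051555677827 j7 -0.4767072939105988
shift mm [-1.4 -0.4  1.8] turn [ 0.08 -0.   -0.06]
plate yaw 89.2374950741527 tilt [ 1.4e-03  1.0e-04 -1.0e+00]
```

View pics/s6.png

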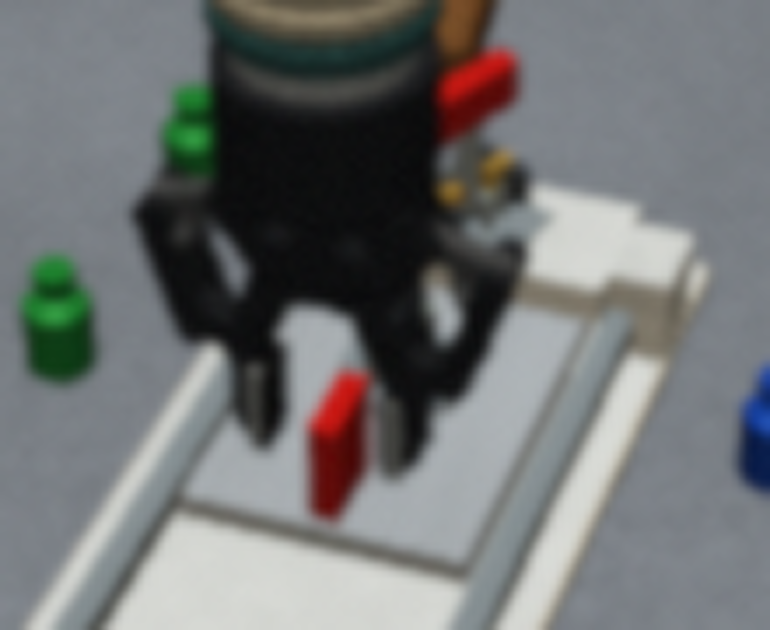

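The fingers straddle the fin (crop (335,445)). Closing.

```bash
python3 -m pendant '[[0,0,1.5,0,0,0,0.65],[0,0,0,0,0,0,0.75],[0,0,0,0,0,0,0.82],[0,0,0,0,0,0,0.86],[0,0,0,0,0,0,0.9],[0,0,0,0,0,0,0.9],[0,0,0,0,0,0,0.9]]' 20
python3 g.py .5577 -.006 .215 89.3
```

```text
clock: 17.0
eef_pos: [0.5569, -0.0045, 0.2145]
orientation: [0.712, 0.703, -0.001, -0.001]
ft_force: [-5.6, 0.6, 4.5]
opening: 0.0113
t 17.0 pos [ 0.5569 -0.0045  0.2145] F [-5.6  0.6  4.5] M [0.04 0.98 0.07] open 0.0112885538564954 j7 -0.4777905790234856
shift mm [-1.5  0.9 -0.5] turn [-0.14  0.03 -0.03]
plate yaw 89.26530322291224 tilt [-2.4e-03 -4.0e-04 -1.0e+00]
```

```bash
python3 -m pendant '[[0,-1.1,-0.6,0,0,0,0.9],[0,0,0,0,0,0,0.9],[1,0,0,0,0,0,0.9],[3,0,0,0,0,0,0.9],[5,0,0,0,0,0,0.9],[6,0,0,0,0,0,0.9],[6,0,0,0,0,0,0.9],[4,0,0,0,0,0,0.9],[2,0,0,0,0,0,0.9],[0,0,0,0,0,0,0.9],[0,0,0,0,0,0,0.9]]' 25
python3 g.py .5577 .0955 .2145 89.3
```

```text
clock: 18.38
eef_pos: [0.5568, 0.0229, 0.2148]
orientation: [0.712, 0.703, 0.0, -0.001]
ft_force: [0.5, 0.5, -21.2]
opening: 0.0116
t 18.375 pos [0.5568 0.0229 0.2148] F [  0.5   0.5 -21.2] M [ 0.07 -0.08  0.1 ] open 0.011596083311072933 j7 -0.5186481573068965
shift mm [72.6 -0.   0.3] turn [-0.04 -0.05 -0.03]
plate yaw 89.26773302997316 tilt [-7.e-04  9.e-04 -1.e+00]
```

The tray is moving and the side force is near zero, but I'm pulling up with 21 N. I'll lower 0.5 mm and continue.

```bash
python3 -m pendant '[[0,0,0.5,0,0,0,0.9],[0,0,0,0,0,0,0.9],[1,0,0,0,0,0,0.9],[3,0,0,0,0,0,0.9],[5,0,0,0,0,0,0.9],[6,0,0,0,0,0,0.9],[6,0,0,0,0,0,0.9],[6,0,0,0,0,0,0.9],[4,0,0,0,0,0,0.9],[2,0,0,0,0,0,0.9],[0,0,0,0,0,0,0.9]]' 25
python3 g.py .5577 .0955 .2145 89.3
```

```text
clock: 19.75
eef_pos: [0.5572, 0.056, 0.2147]
orientation: [0.712, 0.703, 0.0, -0.0]
ft_force: [-4.1, -0.4, -14.2]
opening: 0.0112
t 19.75 pos [0.5572 0.056  0.2147] F [ -4.1  -0.4 -14.2] M [-0.    0.96  0.03] open 0.011226055048984544 j7 -0.5665550208553023
shift mm [39.5  0.   0.3] turn [-0.03 -0.03 -0.02]
plate yaw 89.27536566341797 tilt [-5.e-04  6.e-04 -1.e+00]
```

```bash
python3 -m pendant '[[0,-0.6,0.5,0,0,0,0.9],[0,0,0,0,0,0,0.9],[1,0,0,0,0,0,0.9],[3,0,0,0,0,0,0.9],[5,0,0,0,0,0,0.9],[6,0,0,0,0,0,0.9],[6,0,0,0,0,0,0.9],[5,0,0,0,0,0,0.9],[4,0,0,0,0,0,0.9],[2,0,0,0,0,0,0.9],[1,0,0,0,0,0,0.9],[0,0,0,0,0,0,0.9]]' 25
python3 g.py .5577 .0955 .2145 89.3
python3 - <<'E'
from h import *
im=cams.read_camera('side');crop(im,180,140,310,270,'s7.png',4.6)
E
```

```text
clock: 21.25
eef_pos: [0.5574, 0.0882, 0.2146]
orientation: [0.712, 0.702, -0.0, 0.0]
ft_force: [-5.5, -2.2, -7.1]
opening: 0.0115
t 21.25 pos [0.5574 0.0882 0.2146] F [-5.5 -2.2 -7.1] M [-0.24  1.11  0.1 ] open 0.011505084670120723 j7 -0.6128749311981314
shift mm [7.3 0.2 0.1] turn [ 0.02  0.04 -0.07]
plate yaw 89.23213090621917 tilt [ 3.e-04 -7.e-04 -1.e+00]
```

View pics/s7.png

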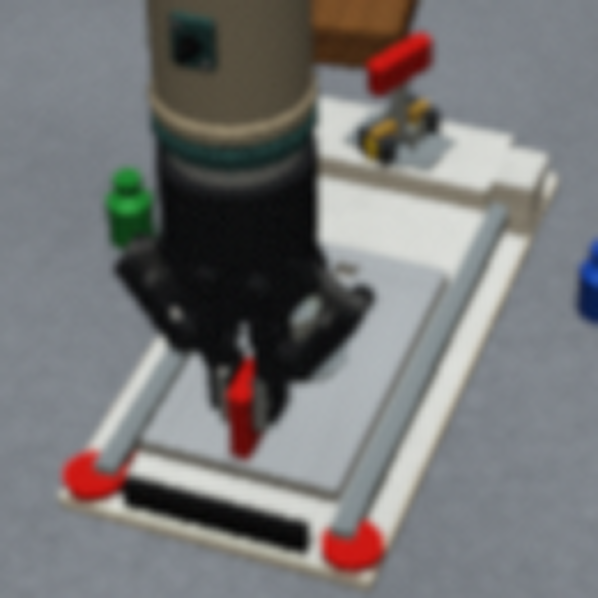

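It has travelled 93 mm and the end stop is just ahead. I'll creep to it.

```bash
python3 -m pendant '[[1,-0.6,0.2,0,0,0,0.9],[1.5,0,0,0,0,0,0.9],[1.5,0,0,0,0,0,0.9],[1.5,0,0,0,0,0,0.9],[1,0,0,0,0,0,0.9],[1,0,0,0,0,0,0.9],[0,0,0,0,0,0,0.9],[0,0,0,0,0,0,0.9]]' 25
python3 g.py .5577 .0955 .2145 89.3
```

```text
clock: 22.3
eef_pos: [0.5572, 0.0956, 0.2146]
orientation: [0.712, 0.702, 0.0, 0.001]
ft_force: [-4.6, -3.7, 2.6]
opening: 0.0115
t 22.3 pos [0.5572 0.0956 0.2146] F [-4.6 -3.7  2.6] M [-0.71  0.93  0.15] open 0.011535077761580016 j7 -0.6236528772507915
shift mm [-0.1  0.5  0.1] turn [ 0.07  0.03 -0.07]
plate yaw 89.22566226837925 tilt [ 1.2e-03 -6.0e-04 -1.0e+00]
```

```bash
python3 -m pendant '[[0.7,-0.6,0,0,0,0,0.9],[0.5,0,0,0,0,0,0.9],[0,0,0,0,0,0,0.9],[0,0,0,0,0,0,0.9]]' 25
python3 g.py .5577 .0955 .2145 89.3
```

```text
clock: 22.8
eef_pos: [0.5571, 0.0958, 0.2146]
orientation: [0.712, 0.702, 0.0, 0.001]
ft_force: [-2.5, -5.8, 2.2]
opening: 0.0118
t 22.8 pos [0.5571 0.0958 0.2146] F [-2.5 -5.8  2.2] M [-1.11  0.68  0.21] open 0.011753752979681757 j7 -0.6257319018004478
shift mm [-0.3  0.6  0.1] turn [ 0.11  0.11 -0.12]
plate yaw 89.18482278899414 tilt [ 0.0019 -0.0019 -1.    ]
```

The tray is on the stop: 1.2 mm commanded gave 0.2 mm of motion and a rising force. I'll relax, release and lift clear.

```bash
python3 -m pendant '[[-0.6,-0.3,0,0,0,0,0.9],[0,0,0,0,0,0,0.84],[0,0,0,0,0,0,0.75],[0,0,0,0,0,0,0.6],[0,0,0,0,0,0,0.5],[0,0,0,0,0,0,0.5],[0,0,0,0,0,0,0.5],[0,0,-10,0,0,0,0.5],[0,0,-30,0,0,0,0.5],[0,0,-40,0,0,0,0.5],[0,0,-40,0,0,0,0.5],[0,0,-20,0,0,0,0.5]]' 20
python3 -m pendant '[[0,-20,-20,0,0,0,0.5],[0,-50,0,0,0,0,0.5],[0,-50,0,0,0,0,0.5],[0,-30,0,0,0,0,0.5],[0,0,0,0,0,0,0.5],[0,0,0,0,0,0,0.5]]' 20
python3 - <<'E'
from h import *
im=cams.read_camera('side');crop(im,180,140,310,270,'s8.png',4.6)
t=cams.read_camera('top');crop(t,200,150,333,230,'t8.png',6);cv2.imwrite('pics/t8raw.png',t[:,:,::-1])
i=t.astype(float);w=np.clip(i[...,0]-np.maximum(i[...,1],i[...,2])-25,0,None)
for bx in((218,180,240,196),(298,174,322,204)):
    x0,y0,x1,y1=bx;W=w*0;W[y0:y1,x0:x1]=w[y0:y1,x0:x1];m=cv2.moments(W);print(m['m00'],onz('top',(m['m10']/max(m['m00'],1),m['m01']/max(m['m00'],1)),.07 if x0<240 else .116))
E
```

```text
clock: 24.3
eef_pos: [0.5563, 0.0968, 0.3571]
orientation: [0.712, 0.702, 0.002, 0.001]
ft_force: [-0.2, 0.3, -0.7]
opening: 0.0427
clock: 25.05
eef_pos: [0.4068, 0.0987, 0.3747]
orientation: [0.712, 0.702, 0.001, 0.001]
ft_force: [-0.1, -0.3, 0.6]
opening: 0.0429
4160.0 [0.55818809 0.09311611 0.07      ]
6172.0 [ 0.55564399 -0.14468372  0.116     ]
```

View pics/s8.png

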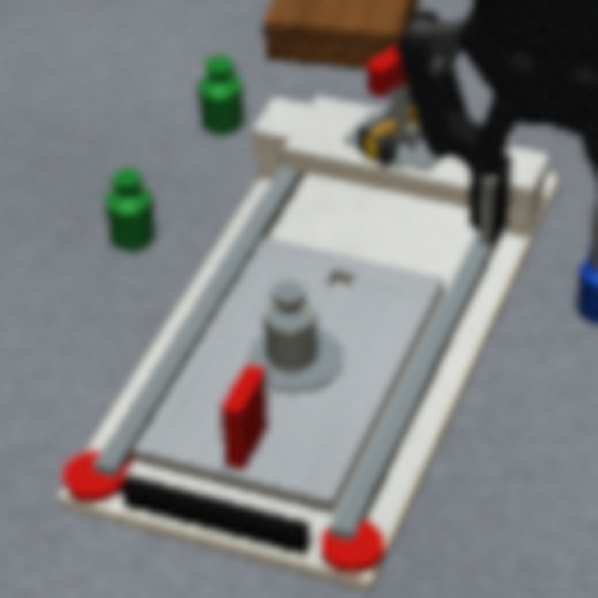

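View pics/t8.png

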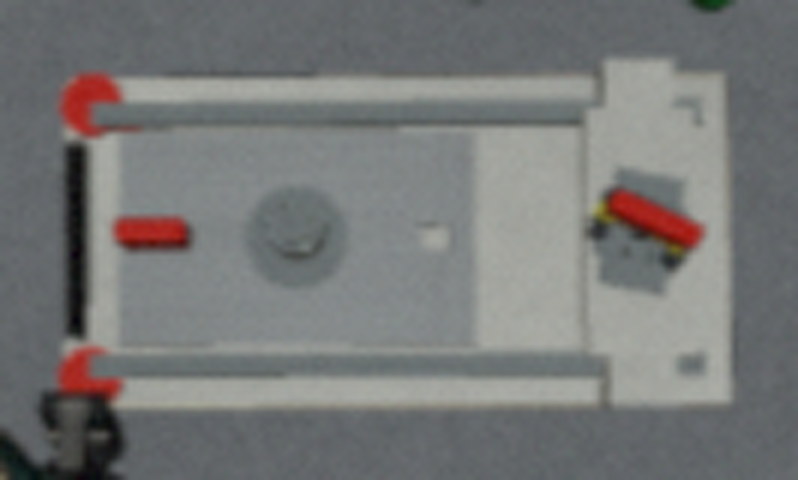

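```bash
python3 - <<'E'
from bench import manip,status
print(status.read_state()['clock'],manip.sign_off())
E
```

```text
the job is handed in; nothing more can be done
25.15 None
```

I unlocked the shuttle, slid the tray out to its end stop, let go of everything and handed the job in at 25.2 s of the 58 s allowed. No verdict is reported.

- **Plunger:** I lifted the T-bar about 16 mm, turned it about 77° counter-clockwise and lowered it. The hand carried about 10 N until 10.0 mm above home, where the load dropped, as it should in the rest notch. The pictures after release show the pin in the notch and the bar staying up. The guide force can't be read directly; the sideways force at the wrist stayed under about 8 N at each reading.
- **Tray:** The gripper moved the fin 100.3 mm, and the top camera measured 99.2 mm. Over the last 1.2 mm commanded, it moved only 0.2 mm and the force rose, so I took that as the stop. The top picture still shows about 15 mm between the tray's edge and the black block, which I didn't explain; I relied on the measured travel and the force.
- **Pull on the tray:** During the slide I briefly pulled up on the tray with about 21 N, then lowered the hand to relieve it.
- **Weight and surroundings:** The last pictures show the weight upright on its pan and the gripper clear of everything. The arm did not go near the beaker, flask or weight case, but I didn't measure them again at the end.

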